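# Lock the guide pulley on its axle with a spring clip

### The job

Gently push the guide pulley on the small stand back along its axle until it rests against the upright; then take the spring clip from its rack and press it sideways onto the axle, into the groove in front of the pulley, until it snaps fully home, and let go of it. Feel for the groove and press gently: the clip must not be forced onto the full thickness of the axle. Leave the other things on the desk where they are.

Things in the scene. Friction and masses are not known exactly. Their poses are not given: they have to be found in the camera images.
- stand: Pulley stand, fixed to the desk: aluminium base plate 100 (x) x 120 (y) x 8 mm with an upright 46 mm wide and 71 mm high at its +y side, whose front is at y = +28 mm. Origin: centre of the base's underside; z up. A round steel axle lies level along the stand's y axis and carries a grey pulley; it sticks out of the upright towards -y, its free end.
- axle_line (a point): Point on the axle's centre line, 48 mm above the stand's origin; axes as the stand's. Axle: 26 mm in diameter, with one groove 8.5 mm wide and 18 mm in diameter. The axle is drawn out more or less: the groove's middle is anywhere from y = 0 to -24 mm, to be found by feel; the free end is always 36 mm beyond the groove's middle (y = -36 to -60 mm).
- pulley (a joint): Where the guide pulley sits on the axle, m: 0 = home, against the upright; up to 0.028 as it stands out towards the free end (stand's -y). Grey plastic wheel, 56 mm in diameter, 20 mm thick, V groove round its rim; its front face is at stand y = +8 mm minus this value. It slides with about 2 N of friction and stays where it is left.
- clip: Spring clip: a flat steel fork 5.5 mm thick (along its y), same both ways round, standing mouth down in the rack with a black grip on top; about 55 g. Origin: centre of the bore, on the axle's centre line once home. z up to the grip, x across the prongs. Bridge 31 mm wide (x), its underside 9.5 mm above the origin; prongs reach 11.2 mm below it. Home, its y lies along the axle.
- clip_grip (a point): Middle of the clip's black grip, 51 mm above the clip's origin. The grip is 18 mm (x) by 12 mm (y) and 26 mm high: pinch it across x. Below it a steel neck of the same 18 mm width and 5.5 mm thickness goes down to the bridge.
- clip_mouth (a point): Between the noses of the two sprung prongs, 8.2 mm below the clip's origin; noses of 3 mm radius, 12 mm free gap. Pressed on the full axle they touch with the clip's origin 21 mm above the centre line, give about 1 mm with 5 to 10 N, and stop dead at 17 mm. In the groove they touch at 16 mm, pass with a push of about 5 to 12 N and pull themselves in; the bridge then stops the clip dead.
- rack: Clip rack, fixed: black plastic block 60 (x) x 38 (y) x 26 mm high with one slot 40 x 7 mm, 20 mm deep, along its x axis, in which the clip stands: lift it straight up. Origin: centre of the underside.
There are look-alikes about, which are no part of the job. What is meant by the clip is not pink, red or white, and is the larger of those in its own colour.

How it is judged (in metres and radians):
On the way, in this order (a step that is already met when the one before it is completed fails the run):
1. the pulley is pushed home against the upright (value of joint pulley below 0.002 m), for 0.2 s.
2. the clip is snapped home in the groove (x of clip in the frame of stand between -0.003 and 0.003 m and z of clip in the frame of stand between 0.0455 and 0.0505 m and y of clip in the frame of stand between -0.029 and 0.004 m and angle between the y axis of clip and the y axis of stand, either way round below 0.2 rad), for 0.2 s.
At the end, for the whole second after the job is handed in: The pulley is within 2 mm of its home place, and the clip is at rest in the groove in front of it: its bore centre within 3 mm sideways and 2.5 mm in height of the axle's centre line, its flat square to the axle within 0.2 rad (all of step 2 and value of joint pulley below 0.002 m and linear speed of clip below 0.02 m/s); the robot touches nothing.
It fails at once if the clip is forced: more than 40 N between the clip and the stand with its axle (contact force between clip and stand above 40 N).
It fails at once if the stand is pressed hard: more than 40 N between the fingers and the stand or pulley (contact force between the fingers and stand above 40 N).
It fails at once if another thing on the desk is moved by more than 20 mm (distance of any of multimeter, mug, tape_b, screwdriver_b, dereeler, usb_stick, tape_a from where it was at the start of the episode above 0.02 m).
It also fails if it takes over 72 s, if anything falls off the work surface, if the arm or the gripper's body presses on something with over 40 N, if the wrist force passes 120 N, or if a joint passes its speed limit or range.

### The arm

A 6-joint arm with a two-finger parallel gripper is mounted at the origin on a cart in front of the work surface, level with it; the furniture and walls round the work are solid. World frame = base frame: x ahead of the robot, y to its left, z up, the work surface at z = 0. Lengths are in mm, angles in rad, forces in N, time in s.
With the tool pointing down it reaches from about 275 to 1000 mm from the base axis. Payload 8.4 kg.
Tool frame: the origin (TCP) lies at the very end of the fingers, on their centre line; the grasp point (between the pads) lies 19 mm behind it (r.pinch_z is the distance from the TCP to the grasp point, in mm); z points along the fingers, y is the line along which they close (so a half turn about z gives the same grasp; the last joint's range is limited). The gripper opens to 85 mm and grips with 20 to 120 N. Pads are 22 mm wide; open, the fingers measure 114 mm over their backs; the gripper's body (76 mm by 85 mm) begins 54 mm behind the grasp point. The pads swing forward as they close: fully open they stand 13 mm farther back than shut.
Start: joints at [1.211, 0.353, 1.633, -0, 1.155, -0.002], TCP at [218.883, 585.421, 231.281] pointing down, gripper open.
Joint ranges: [-2.63, 2.63], [-0.92, 2.1], [0.06, 2.66], [-1.3, 4.44], [0, 2.69], [-3.02, 3.02]. Speed limits (rad/s): [2.22, 2.22, 2.79, 3.14, 3.14, 3.14].

### API

Orientations are given as [roll, pitch, yaw] about the fixed x, y, z axes, in that order (R = Rz(yaw) Ry(pitch) Rx(roll)).
In Python, from rig import r gives the robot as it stands.
- The arm moves only by the tool carry_out, never from a script. Its argument "series" is a list of rows, each a list of 7 numbers: the turn, a rotation vector about the tool's x, y, z as a fraction of full scale, then the shift along the tool's x, y, z as a fraction of full scale, then the gripper command: -1 is fully open, 1 is shut, values between are in proportion. A call has 1 to 8 rows; each row is the pose to reach, as a shift and turn from the pose commanded when the call began, along the tool's axes at that moment, turning the shorter way round; what a row does not reach only later rows make up. Full scale, the value 1, is 0.25 m for a shift and pi rad for a turn. A row lasts 1/8 s, in which the tool goes at most 62.5 mm and 10.7 degrees, less where a joint would pass 70% of its speed; a pose out of reach is approached as far as the arm can. A call with a number of a shift or a turn outside -1 to 1 is refused whole. A call with a gripper value outside its range is refused whole. The fingers move at their own pace and stop on an object; "force" is the grip in N (left out, the last holds). Time passes only in rows, so rows that repeat a pose let the fingers close. It gives the time, the measured TCP pose, the force, the opening and the grip force at its end, in the units of the state.
- r.sense(): the state, without advancing time (a new reading comes with each control period).
- r.grab_frame(name): name is "scene" or "side" or "wrist"; returns the picture (420x560x3 uint8, red, green, blue); there is no depth.
- r.get_calibration(name): a dict with "K" (3x3 intrinsics, pixels), "distortion" ([k1, k2, p1, p2, k3] as OpenCV has them; the pictures are not rectified), "pose" (4x4, takes a point from camera to world coordinates). Camera axes: x right, y up, looking along -z (the intrinsics and any distortion apply to the point x, -y, -z); pixel columns grow to the right and rows downward; lengths in mm; the calibration is good to about 2 mm. A picture is of the moment at which its call begins: read the wrist's pose just before it. get_calibration takes no time and is no camera call; for the wrist camera it gives the pose at the moment of the call.
- r.sign_off(): hands the job in; it is judged then, once.
Trained networks look in the newest picture that a camera, given by its name, has taken for a name from the list of things; names that differ only in an ending like _2 or _b are one class to them, and where a whole thing is asked for, a point or a joint stands for the part that bears it (a point fixed in the world has none). Each returns a list of dicts, best first, with "score" (0 to 1); they miss things now and then, are a little off and sometimes report something else, mostly with a low value. They report only what shows in the picture. A call takes as long as a camera call. They do not tell look-alikes from the thing itself.
- r.silhouettes(camera, label): "region" (420x560 bool, what is visible of it) and "position" ([row, column] in pixels, amid what is visible of it).
The state is a dict: "clock": time; "qpos": joint angles; "qvel": joint speeds; "joint_efforts": joint torques, N m; "eef_pos": TCP position; "tcp_rot": TCP orientation; "contact_force": force on the tool from outside, world axes, zero at the start; "wrist_torque": the same for the moment, N m; "opening": opening from 0.0 (shut) to 1.0 (fully open); "grasp_force": force on a finger pad.
Only numpy, scipy, OpenCV 4.12 (cv2) and the standard library are available. Lean on these libraries where they do the work, as an engineer would, in place of code of your own. Each camera call takes 0.05 s, during which the arm holds its last target. There are 200 camera calls.

## Working session

There is one attempt and no reset: what is moved stays moved. The work goes in short steps, Python scripts to look and compute and a tool call to move; the robot and the scene stay as the last step left them, time stands still between calls to the robot, and variables do not carry over. Pictures are saved under pics/ and viewed, at most 10 in all, crops included, and the job is handed in when it is done.

Besides the shell and the picture viewer there is one more tool, called after "Call:" by a JSON object that holds its "method" and its "body". carry_out: Moves the arm, as the interface text tells. Its arguments: {"type":"object","properties":{"series":{"type":"array"},"force":{"type":"number"}},"required":["series"]}

```bash
mkdir -p pics; ls
python3 - <<'E'
from rig import r
import cv2,numpy as np
ims=[]
for c in ["scene","side"]:
    im=r.grab_frame(c); cv2.imwrite(f"pics/{c}0.png",im[:,:,::-1])
    k=r.get_calibration(c); print(c,np.round(k["K"],1).tolist(),np.round(k["pose"],3).tolist(),k["distortion"])
    for l in ["stand","clip","rack","pulley"]:
        print(c,l,[(round(d["score"],2),np.round(d["position"]).tolist(),int(d["region"].sum())) for d in r.silhouettes(c,l)])
print(r.sense())
E
```

```text
pics
scene [[408.2, 0.0, 280.3], [0.0, 408.2, 208.8], [0.0, 0.0, 1.0]] [[0.616, 0.584, -0.529, 49.678], [-0.788, 0.45, -0.42, -464.4], [-0.007, 0.676, 0.737, 721.835], [0.0, 0.0, 0.0, 1.0]] [0.00329342 0.         0.         0.         0.        ]
scene stand [(0.59, [202.0, 227.0], 1957)]
scene clip [(0.78, [238.0, 328.0], 269), (0.75, [292.0, 372.0], 223), (0.63, [260.0, 310.0], 128), (0.51, [270.0, 342.0], 189), (0.45, [291.0, 303.0], 136)]
scene rack [(0.88, [285.0, 336.0], 522)]
scene pulley [(0.57, [188.0, 229.0], 313)]
side [[502.0, 0.0, 283.2], [0.0, 502.0, 203.9], [0.0, 0.0, 1.0]] [[0.897, 0.271, -0.349, 203.514], [-0.441, 0.525, -0.727, -738.018], [-0.014, 0.807, 0.591, 583.923], [0.0, 0.0, 0.0, 1.0]] [-0.16393462  0.          0.          0.          0.        ]
side stand [(0.83, [190.0, 247.0], 2393)]
side clip [(0.97, [281.0, 314.0], 395), (0.84, [247.0, 331.0], 362), (0.78, [321.0, 336.0], 539), (0.66, [294.0, 261.0], 199), (0.55, [265.0, 295.0], 229)]
side rack [(0.59, [301.0, 312.0], 897), (0.29, [170.0, 249.0], 443)]
side pulley [(0.56, [170.0, 250.0], 437)]
{'clock': 0.5, 'qpos': array([ 1.21061313e+00,  3.53009829e-01,  1.63344629e+00, -5.10189366e-06,
        1.15518694e+00, -2.39815202e-03]), 'qvel': array([-0.00056005, -0.00159312, -0.00079575,  0.0012196 ,  0.00064517,
       -0.00058458]), 'joint_efforts': array([-3.27859834e-04, -6.04701734e+01, -3.42176986e+01, -4.74421654e-05,
        2.22163981e-03,  1.90038594e-05]), 'eef_pos': array([218.86811263, 585.4015451 , 231.25498412]), 'tcp_rot': array([-3.14154223e+00,  4.54656435e-06,  2.78380967e+00]), 'contact_force': array([-0.32467536,  0.35750055, -0.86633327]), 'wrist_torque': array([-0.00511351, -0.03022796,  0.092305  ]), 'grasp_force': 0.0, 'opening': 1.0032910988601362}
```

Run:
```python
import cv2
a=cv2.imread("pics/side0.png"); c=a[120:360,170:430]
cv2.imwrite("pics/sidecrop.png",cv2.resize(c,None,fx=2.5,fy=2.5,interpolation=cv2.INTER_CUBIC))
a=cv2.imread("pics/scene0.png"); c=a[140:340,170:430]
cv2.imwrite("pics/scenecrop.png",cv2.resize(c,None,fx=3,fy=3,interpolation=cv2.INTER_CUBIC))
```

```text
(no output)
```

View pics/sidecrop.png

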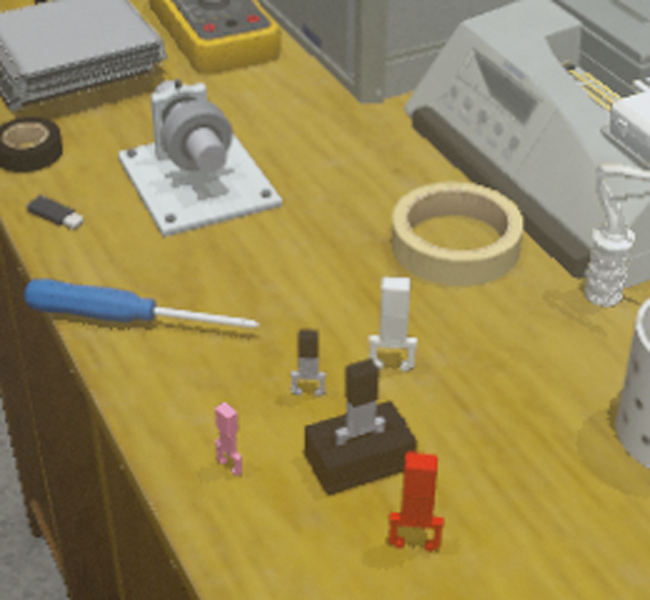

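View pics/scenecrop.png

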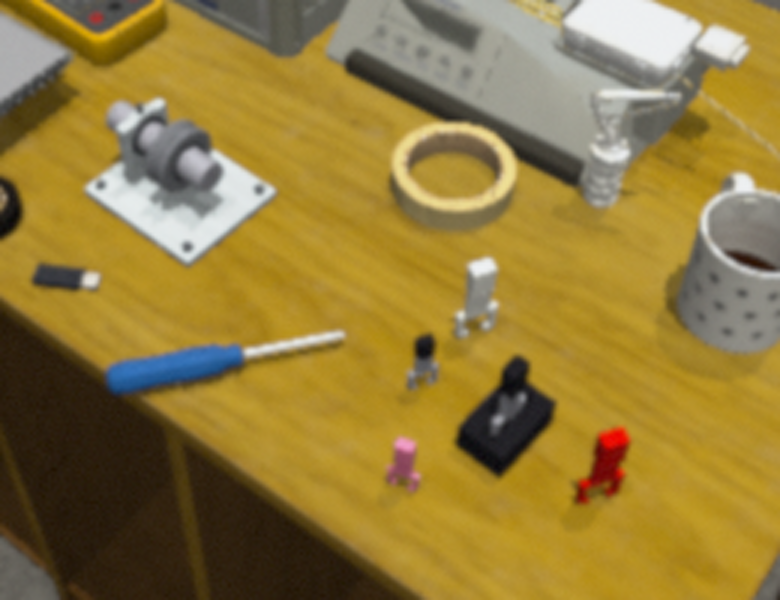

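In the side crop, the clip meant is the one in the rack with the black grip, at about (361,400) in the crop, or (314,280) in the full side picture. The other black-gripped clip, at (293,265) full, is smaller. The white (328,250), red (338,320) and pink (261,294) ones are ruled out by colour. The stand is at about (247,190), with its axle's free end toward the lower right.

```bash
cat > h.py <<'E'
from rig import r
import cv2,numpy as np
def ray(k,uv):
    d=np.array(k["distortion"],float)
    n=cv2.undistortPoints(np.array([[uv]],float),k["K"],d)[0,0]
    P=k["pose"]; return P[:3,3],P[:3,:3]@np.array([n[0],-n[1],-1.])
def onplane(k,uv,z):
    o,d=ray(k,uv); return o+d*(z-o[2])/d[2]
def proj(k,p):
    P=k["pose"]; c=P[:3,:3].T@(np.atleast_2d(p)-P[:3,3]).T; c=np.array([c[0],-c[1],-c[2]])
    return cv2.projectPoints(c.T.copy(),np.zeros(3),np.zeros(3),k["K"],np.array(k["distortion"],float))[0][:,0]
def tri(rs):
    A=0;b=0
    for o,d in rs:
        d=d/np.linalg.norm(d);M=np.eye(3)-np.outer(d,d);A=A+M;b=b+M@o
    return np.linalg.solve(A,b)
E
python3 - <<'E'
from h import *
sc=r.get_calibration("scene");sd=r.get_calibration("side")
S=lambda u,v:(170+u/3,140+v/3)
D=lambda u,v:(170+u/2.5,120+v/2.5)
np.set_printoptions(precision=1,suppress=True)
for n,k,f,pts in (("sc",sc,S,[(85,188),(188,262),(275,190)]),("sd",sd,D,[(119,152),(166,230),(281,200)])):
    p=[onplane(k,f(*q),8)[:2] for q in pts]; print(n,p,[np.linalg.norm(p[i]-p[i+1]) for i in (0,1)],"centre",(p[0]+p[2])/2)
    for i in (0,1): e=p[i+1]-p[i]; print(np.degrees(np.arctan2(e[1],e[0])))
print("axle end",tri([ray(sc,S(205,172)),ray(sd,D(211,152))]))
print("grip mid",tri([ray(sc,S(515,373)),ray(sd,D(361,383))]))
# rack top corners
print("rack", [onplane(sd,D(*q),26) for q in [(306,435),(325,470),(414,443)]],[onplane(sc,S(*q),26) for q in [(460,432),(503,455),(554,403)]])
k=r.get_calibration("wrist"); s=r.sense(); print(k["pose"],s["eef_pos"],s["tcp_rot"])
E
```

```text
sc [array([457.2, 111.5]), array([450.6,  -6.6]), array([548.8, -10.9])] [np.float64(118.2574716896936), np.float64(98.27264274487759)] centre [503.   50.3]
-93.21176274770126
-2.47719510597785
sd [array([457.7, 106.5]), array([452.5, -11.9]), array([547.6, -17. ])] [np.float64(118.45991688747684), np.float64(95.28154509065858)] centre [502.6  44.7]
-92.52282853261445
-3.0918047677866554
axle end [506.6  22.6  42.3]
grip mid [ 476.2 -274.7   65.5]
rack [array([ 443. , -265.3,   26. ]), array([ 440.1, -295.6,   26. ]), array([ 497.9, -300.9,   26. ])] [array([ 442.3, -259.1,   26. ]), array([ 445. , -290.8,   26. ]), array([ 499.7, -296.2,   26. ])]
[[  0.3  -0.9  -0.3 149. ]
 [  0.9   0.3   0.1 611. ]
 [ -0.   -0.3   1.  374.6]
 [  0.    0.    0.    1. ]] [218.9 585.4 231.3] [-3.1  0.   2.8]
```

```bash
cat >> h.py <<'E'
from scipy.spatial.transform import Rotation as Ro
np.set_printoptions(precision=4,suppress=True)
def to(p,yawdeg):
    "row numbers for a tool-down pose from the present one"
    s=r.sense(); R=Ro.from_euler("xyz",s["tcp_rot"]); T=Ro.from_euler("xyz",[np.pi,0,np.radians(yawdeg)])
    print("row",(R.inv()*T).as_rotvec()/np.pi, R.inv().apply(np.array(p)-s["eef_pos"])/250, "t",round(s["clock"],2),"F",s["contact_force"])
E
python3 -c "
from h import *
to([361,293,231],123);to([503,0,231],87)"
```

```text
row [-0.      0.      0.2028] [-0.9421 -0.8964  0.0011] t 0.5 F [-0.3247  0.3575 -0.8663]
row [-0.      0.      0.4028] [-1.8846 -1.7953  0.0011] t 0.5 F [-0.3247  0.3575 -0.8663]
```

Call:
{"method": "carry_out", "body": {"series": [[0,0,0.05,-0.2,-0.2,0,1],[0,0,0.1,-0.4,-0.4,0,1],[0,0,0.15,-0.6,-0.6,0,1],[0,0,0.2028,-0.8,-0.8,0,1],[0,0,0.2028,-0.9421,-0.8964,0,1],[0,0,0.2028,-0.9421,-0.8964,0,1]]}}

```text
clock: 1.25
eef_pos: [362.2, 290.3, 231.6]
tcp_rot: [3.141, 0.001, 2.143]
contact_force: [-0.4, -0.0, -0.4]
opening: 0.001
grasp_force: 0.0
```

```bash
python3 -c "
from h import *
to([503,-10,231],87); print(r.sense()['eef_pos'])"
```

```text
row [0.0002 0.0001 0.1989] [-1.315  -0.1774  0.0029] t 1.25 F [-0.4475 -0.0186 -0.3766]
[362.1635 290.338  231.5531]
```

Call:
{"method": "carry_out", "body": {"series": [[0,0,0.05,-0.24,-0.03,0,1],[0,0,0.1,-0.48,-0.06,0,1],[0,0,0.15,-0.72,-0.1,0,1],[0,0,0.2,-0.95,-0.12,0,1],[0,0,0.2,-1,-0.135,0,1],[0,0,0.2,-1,-0.135,0,1]]}}

```text
clock: 2.0
eef_pos: [468.8, 65.1, 231.2]
tcp_rot: [-3.141, -0.0, 1.518]
contact_force: [-0.5, 0.2, 0.2]
opening: -0.002
grasp_force: 0.0
```

```bash
python3 -c "
from h import *
im=r.grab_frame('wrist'); cv2.imwrite('pics/w1.png',im[:,:,::-1])
to([503,-20,131],87); s=r.sense();print(s['eef_pos'],r.get_calibration('wrist')['pose'])
np.save('w1.npy',r.get_calibration('wrist')['pose'])"
```

```text
row [-0.0002 -0.0002  0.0002] [-0.3358  0.1557  0.4004] t 2.05 F [0.4019 0.4723 0.6898]
[468.5241  65.7826 231.1724] [[  0.9987   0.0487   0.0153 472.7606]
 [ -0.051    0.9547   0.293  139.8398]
 [ -0.0003  -0.2934   0.956  374.4916]
 [  0.       0.       0.       1.    ]]
```

View pics/w1.png

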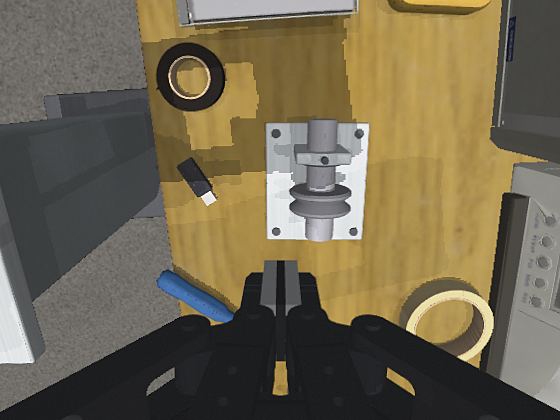

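The wrist view shows the stand with base corners at about (266,123), (367,123), (360,240) and (268,240). The upright is at row 157, the pulley at rows 185–217, and the axle's free end at (319,240).

Run:
```python
from h import *
k=r.get_calibration('wrist'); k["pose"]=np.load('w1.npy')
im=cv2.imread('pics/w1.png')
cv2.imwrite('pics/w1c.png',cv2.resize(im[110:260,240:390],None,fx=4,fy=4,interpolation=cv2.INTER_CUBIC))
c=[onplane(k,q,8)[:2] for q in [(266,123.5),(367,123),(361,239.5),(268,240)]]
print(c,np.mean(c,0))
for i in range(4): e=c[(i+1)%4]-c[i]; print(np.linalg.norm(e),np.degrees(np.arctan2(e[1],e[0])))
print("end",onplane(k,(319,239),48),"upright bolt",onplane(k,(324,160),71))
```

```text
[array([457.6836, 114.1147]), array([554.4166, 109.8909]), array([549.8942,  -9.7513]), array([452.3898,  -5.2614])] [503.5961  52.2482]
96.82513646149701 -2.5001517954625627
119.72769989474405 -92.16469421475419
97.60780488046198 177.3634920626741
119.49338250522553 87.46081319657357
end [502.1856   9.1388  48.    ] upright bolt [505.6299  87.0636  71.    ]
```

View pics/w1c.png

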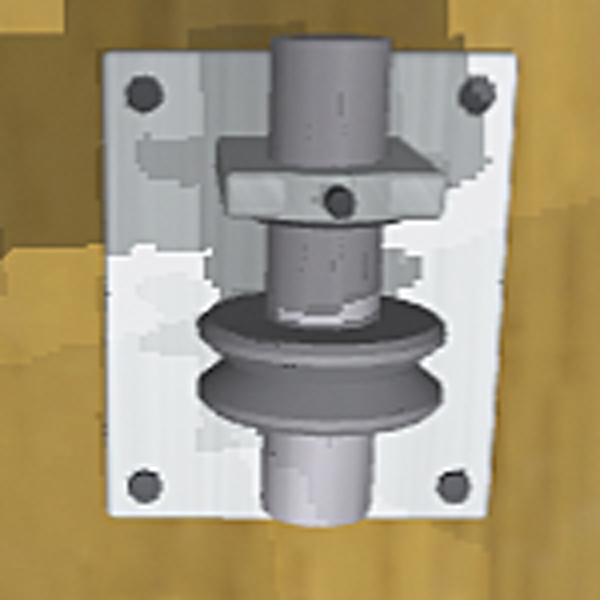

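Run:
```python
from h import *
k=r.get_calibration('wrist'); k["pose"]=np.load('w1.npy')
print("pulley front top",onplane(k,(320,217.5),76),"back top rim",onplane(k,(320,184.5),76), "upright front top",onplane(k,(322,164.5),71),"axle end top",onplane(k,(319.2,241),61))
to([502,5,120],87.5);to([502,5,66],87.5)
```

```text
pulley front top [500.8892  39.6217  76.    ] back top rim [501.4617  67.9681  76.    ] upright front top [503.9281  83.4413  71.    ] axle end top [501.1552  12.4079  61.    ]
row [-0.0002 -0.0002 -0.0025] [-0.2361  0.1465  0.4445] t 2.05 F [0.4019 0.4723 0.6898]
row [-0.0002 -0.0002 -0.0025] [-0.2362  0.1467  0.6605] t 2.05 F [0.4019 0.4723 0.6898]
```

Call:
{"method": "carry_out", "body": {"series": [[0,0,-0.0025,-0.18,0.1,0.1,1],[0,0,-0.0025,-0.236,0.148,0.25,1],[0,0,-0.0025,-0.236,0.148,0.4445,1],[0,0,-0.0025,-0.236,0.148,0.58,1],[0,0,-0.0025,-0.236,0.148,0.66,1],[0,0,-0.0025,-0.236,0.148,0.66,1],[0,0,-0.0025,-0.236,0.148,0.66,1]]}}

```text
clock: 2.92
eef_pos: [503.1, 5.2, 67.1]
tcp_rot: [3.141, -0.0, 1.528]
contact_force: [0.4, 0.2, 0.6]
opening: -0.003
grasp_force: 0.0
```

Call:
{"method": "carry_out", "body": {"series": [[0,0,0,0.02,0,0,1],[0,0,0,0.04,0,0,1],[0,0,0,0.06,0,0,1],[0,0,0,0.08,0,0,1],[0,0,0,0.09,0,0,1],[0,0,0,0.1,0,0,1],[0,0,0,0.11,0,0,1],[0,0,0,0.12,0,0,1]]}}

```text
clock: 3.92
eef_pos: [504.1, 34.1, 66.3]
tcp_rot: [3.142, 0.0, 1.526]
contact_force: [0.2, -2.9, 0.0]
opening: -0.001
grasp_force: 1.1
```

Call:
{"method": "carry_out", "body": {"series": [[0,0,0,0.008,0,0,1],[0,0,0,0.016,0,0,1],[0,0,0,0.024,0,0,1],[0,0,0,0.028,0,0,1],[0,0,0,0.032,0,0,1],[0,0,0,0.036,0,0,1],[0,0,0,0.04,0,0,1]]}}

```text
clock: 4.8
eef_pos: [504.6, 44.1, 66.3]
tcp_rot: [3.141, 0.0, 1.526]
contact_force: [1.2, -2.7, 0.5]
opening: -0.001
grasp_force: 1.0
```

Call:
{"method": "carry_out", "body": {"series": [[0,0,0,0.004,0,0,1],[0,0,0,0.008,0,0,1],[0,0,0,0.012,0,0,1]]}}

```text
clock: 5.18
eef_pos: [504.7, 47.1, 66.3]
tcp_rot: [3.141, 0.0, 1.526]
contact_force: [1.1, -1.9, 0.2]
opening: -0.002
grasp_force: 1.0
```

Call:
{"method": "carry_out", "body": {"series": [[0,0,0,0.003,0,0,1],[0,0,0,0.006,0,0,1]]}}

```text
clock: 5.42
eef_pos: [504.8, 48.6, 66.3]
tcp_rot: [3.141, -0.0, 1.526]
contact_force: [1.3, -2.1, -0.5]
opening: -0.001
grasp_force: 1.0
```

Call:
{"method": "carry_out", "body": {"series": [[0,0,0,0.003,0,0,1],[0,0,0,0.006,0,0,1]]}}

```text
clock: 5.68
eef_pos: [504.8, 49.9, 66.3]
tcp_rot: [3.142, 0.0, 1.526]
contact_force: [2.2, -6.4, 1.4]
opening: -0.001
grasp_force: 3.4
```

Call:
{"method": "carry_out", "body": {"series": [[0,0,0,0.002,0,0,1],[0,0,0,0.002,0,0,1]]}}

```text
clock: 5.92
eef_pos: [504.8, 49.9, 66.3]
tcp_rot: [3.142, 0.001, 1.527]
contact_force: [1.8, -6.9, 0.8]
opening: 0.0
grasp_force: 3.7
```

Call:
{"method": "carry_out", "body": {"series": [[0,0,0,-0.02,0,0,1],[0,0,0,-0.06,0,-0.1,1],[0,0,0,-0.2,-0.0,-0.3,1],[0,0,0,-0.36,0,-0.4,1],[0,0,0,-0.36,0,-0.4,1],[0,0,0,-0.36,0,-0.4,1]]}}

```text
clock: 6.68
eef_pos: [500.0, -39.0, 165.7]
tcp_rot: [-3.14, -0.001, 1.525]
contact_force: [-0.1, 0.3, -0.6]
opening: -0.001
grasp_force: 0.0
```

Run:
```python
from h import *
k=r.get_calibration('wrist'); np.save('w2.npy',k["pose"])
im=r.grab_frame('wrist')[:,:,::-1]; cv2.imwrite('pics/w2.png',im)
print(r.sense()['eef_pos'],k["pose"])
# predicted axle region
u=proj(k,[[503,52,48]])[0]; print(u)
x,y=int(u[0])-75,int(u[1])-75
x=max(x,0);y=max(y,0);print(x,y)
cv2.imwrite('pics/w2c.png',cv2.resize(im[y:y+150,x:x+150],None,fx=4,fy=4,interpolation=cv2.INTER_CUBIC))
```

```text
[499.8994 -38.6495 165.3801] [[  0.999    0.0426   0.014  503.9166]
 [ -0.0448   0.9551   0.2929  35.0891]
 [ -0.0009  -0.2933   0.956  309.0696]
 [  0.       0.       0.       1.    ]]
[278.0548  68.3727]
203 0
```

View pics/w2c.png

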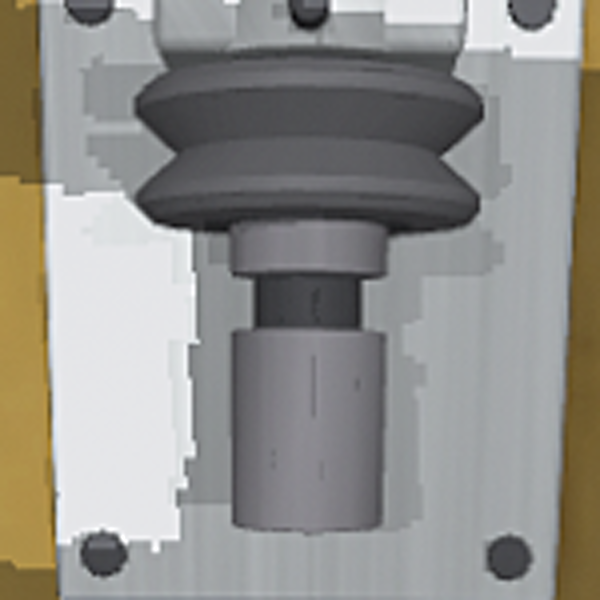

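The pulley is against the upright. The groove shows as the dark band at crop rows 278–328, around column 309, which is full-frame (280, 69.5–82).

Run:
```python
from h import *
k=r.get_calibration('wrist'); k["pose"]=np.load('w2.npy')
for n,v,z,u in (("pulley front",57,76,309),("collar",69.5,61,309),("section",82,61,309),("end",132.5,61,309),("collar sideL",68.5,48,230),("sectL",83.2,48,232),("sideR",68,48,387),("endL",130.5,48,231),("endR",130.5,48,381)):
    print(n,onplane(k,(203+u/4,v),z))
to([474,-277,150],85)
```

```text
pulley front [504.6673  56.4344  76.    ]
collar [504.3843  50.4262  61.    ]
section [504.0483  42.9377  61.    ]
end [502.6368  11.4821  61.    ]
collar sideL [491.4741  52.4521  48.    ]
sectL [491.2666  43.1712  48.    ]
sideR [517.2457  51.6069  48.    ]
endL [489.288   12.2037  48.    ]
endR [514.9459  11.0532  48.    ]
row [-0.0006 -0.0002  0.0136] [-0.9571 -0.0608  0.0611] t 6.72 F [-0.2188  0.0302  0.4024]
```

Call:
{"method": "carry_out", "body": {"series": [[0,0,0,-0.2,0,0,0],[0,0,0,-0.4,-0.02,0,0],[0,0,0.0136,-0.6,-0.04,0,0],[0,0,0.0136,-0.8,-0.06,0,0],[0,0,0.0136,-1,-0.06,0,0],[0,0,0.0136,-1,-0.06,0,0]]}}

```text
clock: 7.48
eef_pos: [474.4, -290.1, 165.0]
tcp_rot: [-3.14, -0.0, 1.481]
contact_force: [0.1, 0.6, -0.0]
opening: 0.501
grasp_force: 0.0
```

Call:
{"method": "carry_out", "body": {"series": [[0,0,0,-0.15,0,0,0],[0,0,0,-0.15,0,0,0],[0,0,0,-0.15,0,0,0]]}}

```text
clock: 7.85
eef_pos: [471.2, -324.0, 165.4]
tcp_rot: [-3.14, -0.002, 1.484]
contact_force: [-0.0, 0.5, 0.4]
opening: 0.501
grasp_force: 0.0
```

Run:
```python
from h import *
k=r.get_calibration('wrist'); np.save('w3.npy',k["pose"])
im=r.grab_frame('wrist')[:,:,::-1]; cv2.imwrite('pics/w3.png',im)
print(r.sense()['eef_pos'],k["pose"][:3,3])
for l in("clip","rack"):print(l,[(round(d["score"],2),np.round(d["position"]).tolist(),int(d["region"].sum())) for d in r.silhouettes("wrist",l)])
u=proj(k,[[474,-277,50]])[0]; print(u)
x,y=max(int(u[0])-100,0),max(int(u[1])-75,0);print(x,y)
cv2.imwrite('pics/w3c.png',cv2.resize(im[y:y+150,x:x+200],None,fx=4,fy=4,interpolation=cv2.INTER_CUBIC))
```

```text
[ 471.2786 -324.0335  165.5948] [ 478.2193 -250.3062  308.8019]
clip [(0.95, [96.0, 170.0], 612), (0.81, [30.0, 267.0], 451), (0.8, [234.0, 283.0], 1201), (0.78, [22.0, 366.0], 1479)]
rack [(0.63, [125.0, 278.0], 3366)]
[277.9527 136.2447]
177 61
```

View pics/w3c.png

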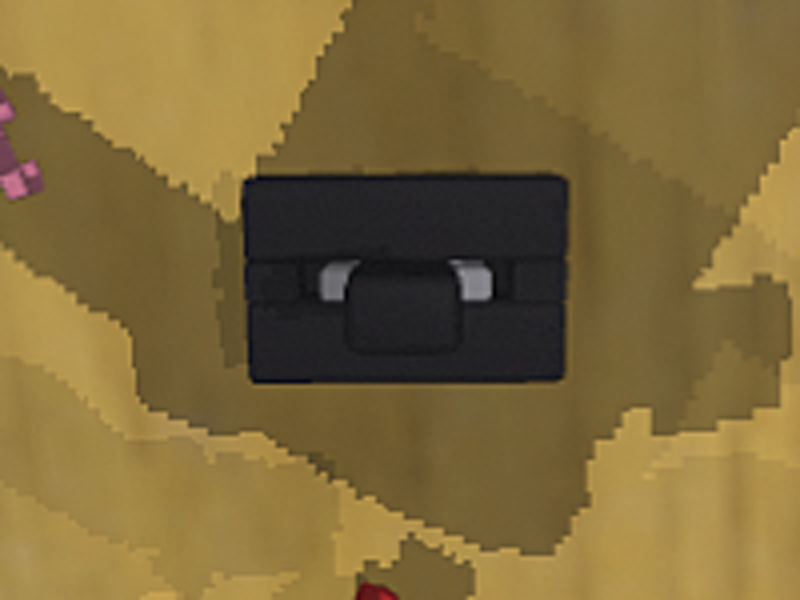

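The clip stands in the rack with the black grip's top at crop (404,314), full (278,139). The bridge shoulders span crop columns 320–493, and the rack appears square to the tool.

Run:
```python
from h import *
k=r.get_calibration('wrist'); k["pose"]=np.load('w3.npy')
f=lambda u,v:(177+u/4,61+v/4)
c=[onplane(k,f(*q),26)[:2] for q in [(245,178),(567,178),(565,381),(251,381)]]
print(c,np.mean(c,0))
for i in (0,2): e=c[(i+1)%4]-c[i]; print(np.degrees(np.arctan2(e[1],e[0])))
print("bridge",onplane(k,f(406,281),30),"grip top front edge",onplane(k,f(404,352),81),onplane(k,f(347,330),81),onplane(k,f(461,330),81))
m=np.mean(c,0)
to([m[0],m[1],110],85);to([m[0],m[1],52],85)
```

```text
[array([ 446.6978, -254.7856]), array([ 505.2046, -259.8399]), array([ 502.6514, -296.9804]), array([ 443.5117, -291.8873])] [ 474.5164 -275.8733]
-4.937405394860206
175.07782024868968
bridge [ 474.3902 -275.4891   30.    ] grip top front edge [ 473.8636 -281.4266   81.    ] [ 465.5906 -277.3819   81.    ] [ 482.7165 -278.8587   81.    ]
row [-0.0002 -0.0002  0.0004] [ 0.1942 -0.0043  0.224 ] t 8.0 F [-0.118  -0.1867 -1.0274]
row [-0.0002 -0.0002  0.0004] [ 0.194  -0.0041  0.456 ] t 8.0 F [-0.118  -0.1867 -1.0274]
```

Call:
{"method": "carry_out", "body": {"series": [[0,0,0,0.1,-0.004,0.1,0],[0,0,0,0.194,-0.004,0.22,0],[0,0,0,0.194,-0.004,0.3,0],[0,0,0,0.194,-0.004,0.4,0],[0,0,0,0.194,-0.004,0.456,0],[0,0,0,0.194,-0.004,0.456,0],[0,0,0,0.194,-0.004,0.456,0]]}}

```text
clock: 8.88
eef_pos: [475.1, -277.6, 53.0]
tcp_rot: [3.141, 0.0, 1.484]
contact_force: [0.5, 0.8, 0.4]
opening: 0.506
grasp_force: 0.0
```

Call:
{"method": "carry_out", "body": {"series": [[0,0,0,0,0,0,1],[0,0,0,0,0,0,1],[0,0,0,0,0,0,1],[0,0,0,0,0,0,1],[0,0,0,0,0,0,1],[0,0,0,0,0,0,1]], "force": 60}}

```text
clock: 9.62
eef_pos: [475.0, -277.7, 52.8]
tcp_rot: [3.141, 0.0, 1.483]
contact_force: [0.0, -0.3, 5.4]
opening: 0.199
grasp_force: 60.8
```

Call:
{"method": "carry_out", "body": {"series": [[0,0,0,0,0,-0.05,1],[0,0,0,0,0,-0.12,1],[0,0,0,0,0,-0.25,1],[0,0,0,0,0,-0.4,1],[0,0,-0.0139,0,0,-0.44,1],[0,0,-0.0139,0,0,-0.44,1],[0,0,-0.0139,0,0,-0.44,1]]}}

```text
clock: 10.5
eef_pos: [474.2, -277.1, 162.2]
tcp_rot: [-3.141, -0.0, 1.526]
contact_force: [-1.0, -0.4, -0.6]
opening: 0.196
grasp_force: 60.1
```

Run:
```python
from h import *
s=r.sense(); print(s["opening"],s["grasp_force"],s["eef_pos"],s["tcp_rot"])
to([504.8,45.1,160],87.5)
im=r.grab_frame('wrist')[:,:,::-1]
cv2.imwrite('pics/w4.png',cv2.resize(im[170:420,180:380],None,fx=2.4,fy=2.4,interpolation=cv2.INTER_CUBIC))
```

```text
0.19584981733213805 60.10714827105403 [ 474.2282 -277.1283  162.171 ] [-3.1411 -0.0003  1.5263]
row [-0.0002 -0.0001 -0.0003] [1.2931 0.0648 0.009 ] t 10.5 F [-0.9872 -0.4491 -0.57  ]
```

View pics/w4.png

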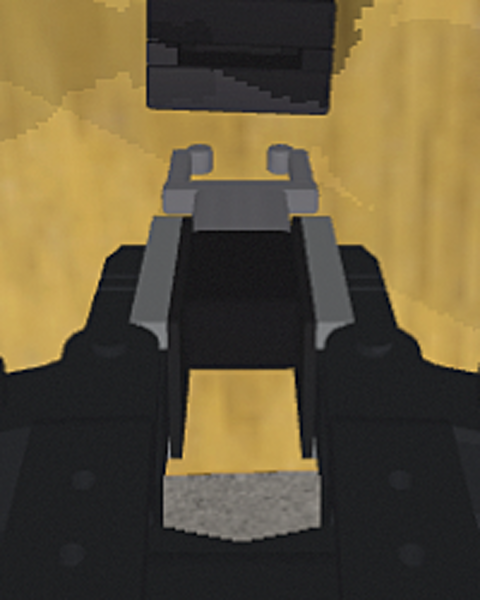

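The clip is held upright, centred between the pads, with its prongs free at the top of the crop, around (240,160).

Call:
{"method": "carry_out", "body": {"series": [[0,0,0,0.18,0.01,0,1],[0,0,0,0.36,0.02,0,1],[0,0,0,0.54,0.03,0,1],[0,0,0,0.72,0.04,0,1],[0,0,0,0.9,0.05,0,1],[0,0,0,1,0.06,0,1],[0,0,0,1,0.065,0,1]]}}

```text
clock: 11.42
eef_pos: [501.4, -26.9, 161.6]
tcp_rot: [-3.14, -0.0, 1.529]
contact_force: [0.1, -1.8, -0.2]
opening: 0.197
grasp_force: 60.1
```

Call:
{"method": "carry_out", "body": {"series": [[0,0,0,0.15,0,0,1],[0,0,0,0.293,0,0,1],[0,0,0,0.293,0,0.1,1],[0,0,0,0.293,0,0.148,1],[0,0,0,0.293,0,0.148,1],[0,0,0,0.293,0,0.148,1]]}}

```text
clock: 12.18
eef_pos: [505.3, 44.3, 125.6]
tcp_rot: [3.141, -0.0, 1.526]
contact_force: [0.6, -0.2, 0.4]
opening: 0.198
grasp_force: 60.1
```

Run:
```python
from h import *
s=r.sense(); print(s["opening"],s["grasp_force"],s["eef_pos"],s["tcp_rot"])
to([504.8,45.1,108],87.5)
for c in("side",):
    im=r.grab_frame(c)[:,:,::-1]
    k=r.get_calibration(c);u=proj(k,[[504,45,70]])[0];x,y=int(u[0])-50,int(u[1])-50;print(x,y)
    cv2.imwrite('pics/s5.png',cv2.resize(im[y:y+100,x:x+100],None,fx=5,fy=5,interpolation=cv2.INTER_CUBIC))
```

```text
0.19798662689265759 60.1080271974206 [505.2671  44.2602 125.6393] [ 3.1413 -0.      1.5261]
row [ 0.0001 -0.     -0.0003] [ 0.0033 -0.002   0.0706] t 12.18 F [ 0.5555 -0.1733  0.4164]
197 113
```

View pics/s5.png

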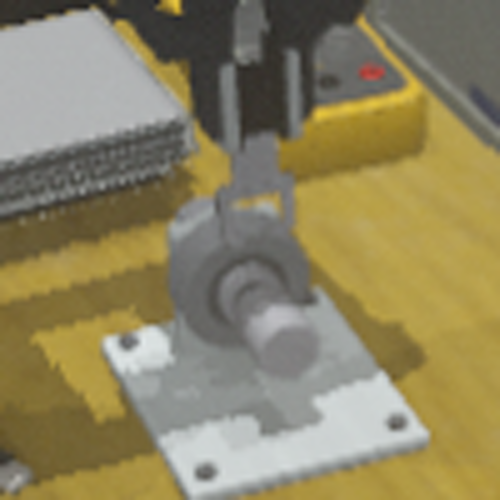

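The clip hangs above the groove, roughly centred over the axle, at about (255,215) in the crop. I'll lower it and feel for contact.

Call:
{"method": "carry_out", "body": {"series": [[0,0,0,0.0033,-0.002,0.03,1],[0,0,0,0.0033,-0.002,0.06,1],[0,0,0,0.0033,-0.002,0.07,1],[0,0,0,0.0033,-0.002,0.07,1]]}}

```text
clock: 12.72
eef_pos: [504.3, 45.7, 107.5]
tcp_rot: [-3.141, 0.0, 1.527]
contact_force: [0.4, -0.0, -1.1]
opening: 0.197
grasp_force: 60.1
```

Call:
{"method": "carry_out", "body": {"series": [[0,0,0,0,0,0.004,1],[0,0,0,0,0,0.008,1],[0,0,0,0,0,0.012,1],[0,0,0,0,0,0.012,1]]}}

```text
clock: 13.22
eef_pos: [504.4, 45.7, 104.7]
tcp_rot: [-3.142, 0.0, 1.527]
contact_force: [0.1, -0.0, -1.4]
opening: 0.195
grasp_force: 60.1
```

Call:
{"method": "carry_out", "body": {"series": [[0,0,0,0,0,0.003,1],[0,0,0,0,0,0.006,1],[0,0,0,0,0,0.006,1]]}}

```text
clock: 13.6
eef_pos: [504.4, 45.7, 103.2]
tcp_rot: [-3.141, 0.0, 1.527]
contact_force: [-0.1, 0.4, -0.3]
opening: 0.199
grasp_force: 60.1
```

Call:
{"method": "carry_out", "body": {"series": [[0,0,0,0,0,0.002,1],[0,0,0,0,0,0.005,1],[0,0,0,0,0,0.005,1]]}}

```text
clock: 13.98
eef_pos: [504.4, 45.7, 102.0]
tcp_rot: [-3.141, 0.0, 1.527]
contact_force: [-0.7, 0.6, -0.4]
opening: 0.198
grasp_force: 60.1
```

Call:
{"method": "carry_out", "body": {"series": [[0,0,0,0,0,0.002,1],[0,0,0,0,0,0.004,1],[0,0,0,0,0,0.004,1]]}}

```text
clock: 14.35
eef_pos: [504.4, 45.7, 101.0]
tcp_rot: [-3.141, -0.0, 1.527]
contact_force: [-0.4, -0.2, -0.3]
opening: 0.198
grasp_force: 60.1
```

Call:
{"method": "carry_out", "body": {"series": [[0,0,0,0,0,0.002,1],[0,0,0,0,0,0.004,1],[0,0,0,0,0,0.004,1]]}}

```text
clock: 14.72
eef_pos: [504.2, 45.7, 100.0]
tcp_rot: [-3.141, 0.0, 1.527]
contact_force: [-1.1, 0.7, 1.4]
opening: 0.194
grasp_force: 60.4
```

Passing where a full axle would have stopped it, the clip has only now touched, so it's in the groove.

Call:
{"method": "carry_out", "body": {"series": [[0,0,0,0,0,0.002,1],[0,0,0,0,0,0.004,1],[0,0,0,0,0,0.004,1]]}}

```text
clock: 15.1
eef_pos: [504.3, 45.7, 99.2]
tcp_rot: [-3.141, 0.0, 1.527]
contact_force: [-2.2, 0.1, 4.8]
opening: 0.199
grasp_force: 61.0
```

Call:
{"method": "carry_out", "body": {"series": [[0,0,0,0,0,0.002,1],[0,0,0,0,0,0.004,1],[0,0,0,0,0,0.004,1]]}}

```text
clock: 15.48
eef_pos: [504.6, 45.7, 98.5]
tcp_rot: [3.141, -0.0, 1.527]
contact_force: [-3.5, 0.3, 9.6]
opening: 0.193
grasp_force: 61.5
```

Call:
{"method": "carry_out", "body": {"series": [[0,0,0,0,0,0.002,1],[0,0,0,0,0,0.004,1],[0,0,0,0,0,0.004,1]]}}

```text
clock: 15.85
eef_pos: [504.7, 45.8, 97.6]
tcp_rot: [3.141, -0.0, 1.527]
contact_force: [-3.5, 0.2, 8.8]
opening: 0.2
grasp_force: 61.5
```

Call:
{"method": "carry_out", "body": {"series": [[0,0,0,0,-0.003,0.002,1],[0,0,0,0,-0.003,0.004,1],[0,0,0,0,-0.003,0.004,1]]}}

```text
clock: 16.23
eef_pos: [504.4, 45.8, 96.7]
tcp_rot: [3.14, -0.0, 1.527]
contact_force: [-1.6, -0.3, 9.5]
opening: 0.198
grasp_force: 61.4
```

Call:
{"method": "carry_out", "body": {"series": [[0,0,0,0,0,0.003,1],[0,0,0,0,0,0.006,1],[0,0,0,0,0,0.006,1]]}}

```text
clock: 16.6
eef_pos: [504.2, 45.8, 95.0]
tcp_rot: [3.14, -0.0, 1.527]
contact_force: [-1.2, 0.3, 6.1]
opening: 0.198
grasp_force: 61.0
```

Call:
{"method": "carry_out", "body": {"series": [[0,0,0,0,0,0.003,1],[0,0,0,0,0,0.006,1],[0,0,0,0,0,0.006,1]]}}

```text
clock: 16.98
eef_pos: [504.1, 45.8, 93.3]
tcp_rot: [3.141, -0.0, 1.527]
contact_force: [-0.7, 0.5, 3.2]
opening: 0.2
grasp_force: 60.7
```

Past the noses. Continuing to the dead stop, expected near z ≈ 83.7.

Call:
{"method": "carry_out", "body": {"series": [[0,0,0,0,0,0.006,1],[0,0,0,0,0,0.012,1],[0,0,0,0,0,0.018,1],[0,0,0,0,0,0.024,1],[0,0,0,0,0,0.028,1],[0,0,0,0,0,0.028,1]]}}

```text
clock: 17.73
eef_pos: [503.5, 45.7, 85.6]
tcp_rot: [-3.141, 0.0, 1.527]
contact_force: [1.5, -1.1, -5.6]
opening: 0.199
grasp_force: 59.5
```

Call:
{"method": "carry_out", "body": {"series": [[0,0,0,0,0,0.002,1],[0,0,0,0,0,0.004,1],[0,0,0,0,0,0.004,1]]}}

```text
clock: 18.1
eef_pos: [503.7, 45.7, 85.0]
tcp_rot: [-3.141, 0.0, 1.527]
contact_force: [0.4, 0.7, -2.5]
opening: 0.195
grasp_force: 59.7
```

Call:
{"method": "carry_out", "body": {"series": [[0,0,0,0,0,0.002,1],[0,0,0,0,0,0.004,1],[0,0,0,0,0,0.004,1]]}}

```text
clock: 18.48
eef_pos: [503.8, 45.7, 84.1]
tcp_rot: [3.142, -0.0, 1.527]
contact_force: [-0.9, 0.4, -0.8]
opening: 0.198
grasp_force: 60.0
```

Call:
{"method": "carry_out", "body": {"series": [[0,0,0,0,0,0.002,1],[0,0,0,0,0,0.003,1],[0,0,0,0,0,0.003,1]]}}

```text
clock: 18.85
eef_pos: [503.9, 45.7, 83.4]
tcp_rot: [3.141, -0.0, 1.527]
contact_force: [-0.0, 0.3, -0.8]
opening: 0.197
grasp_force: 60.0
```

Call:
{"method": "carry_out", "body": {"series": [[0,0,0,0,0,0.002,1],[0,0,0,0,0,0.002,1],[0,0,0,0,0,0.002,1]]}}

```text
clock: 19.23
eef_pos: [503.9, 45.8, 83.1]
tcp_rot: [3.141, -0.0, 1.527]
contact_force: [-0.1, -0.7, 5.5]
opening: 0.2
grasp_force: 60.9
```

Dead stop felt at z ≈ 83, as predicted for home. I'll open and retreat upward.

Call:
{"method": "carry_out", "body": {"series": [[0,0,0,0,0,-0.001,0.3],[0,0,0,0,0,-0.001,0.2],[0,0,0,0,0,-0.001,0.2],[0,0,0,0,0,-0.06,0.2],[0,0,0,0,0,-0.2,0.2],[0,0,0,0,0,-0.36,0.2],[0,0,0,-0.25,0,-0.4,0.2],[0,0,0,-0.36,0,-0.4,0.2]]}}

```text
clock: 20.23
eef_pos: [500.5, -45.9, 185.2]
tcp_rot: [3.138, 0.001, 1.527]
contact_force: [0.8, 0.6, -0.6]
opening: 0.4
grasp_force: 0.0
```

Run:
```python
from h import *
k=r.get_calibration('wrist'); im=r.grab_frame('wrist')[:,:,::-1]
u=proj(k,[[504,47,60]])[0];x,y=int(u[0])-75,max(int(u[1])-75,0)
a=cv2.resize(im[y:y+150,x:x+150],(400,400),interpolation=cv2.INTER_CUBIC)
im=r.grab_frame('side')[:,:,::-1]
b=cv2.resize(im[123:203,202:282],(400,400),interpolation=cv2.INTER_CUBIC)
cv2.imwrite('pics/end.png',np.hstack([a,b])); print(r.sense()["contact_force"])
```

```text
[ 0.5735 -0.4718 -0.3867]
```

View pics/end.png

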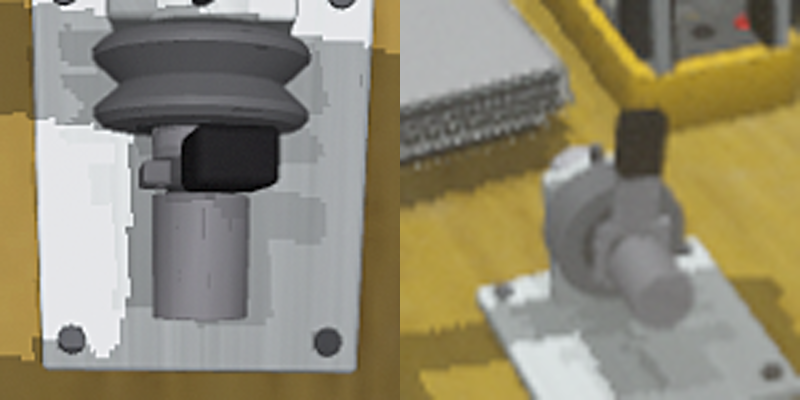

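The clip is on the axle in the groove at left crop (215,165), with the pulley home, but it's rolled somewhat toward +x about the axle. I'll check that it's at rest and concentric.

Call:
{"method": "carry_out", "body": {"series": [[0,0,0,0,0,0,0.2],[0,0,0,0,0,0,0.2],[0,0,0,0,0,0,0.2],[0,0,0,0,0,0,0.2],[0,0,0,0,0,0,0.2],[0,0,0,0,0,0,0.2],[0,0,0,0,0,0,0.2],[0,0,0,0,0,0,0.2]]}}

```text
clock: 21.32
eef_pos: [499.8, -44.2, 182.8]
tcp_rot: [3.142, 0.0, 1.527]
contact_force: [-0.1, 0.1, 1.3]
opening: 0.397
grasp_force: 0.0
```

Run:
```python
from h import *
k=r.get_calibration('wrist'); im=r.grab_frame('wrist')[:,:,::-1]
print([(round(d["score"],2),np.round(d["position"]).tolist()) for d in r.silhouettes("wrist","clip")])
u=proj(k,[[504,47,60]])[0];x,y=int(u[0])-50,max(int(u[1])-60,0)
a=cv2.resize(im[y:y+100,x:x+100],(400,400),interpolation=cv2.INTER_CUBIC)
im=r.grab_frame('scene')[:,:,::-1]
k=r.get_calibration('scene');u=proj(k,[[504,47,70]])[0];x,y=int(u[0])-30,int(u[1])-30
b=cv2.resize(im[y:y+60,x:x+60],(400,400),interpolation=cv2.INTER_CUBIC)
cv2.imwrite('pics/end2.png',np.hstack([a,b]))
```

```text
[(0.94, [62.0, 289.0]), (0.67, [360.0, 256.0]), (0.67, [367.0, 323.0])]
```

View pics/end2.png

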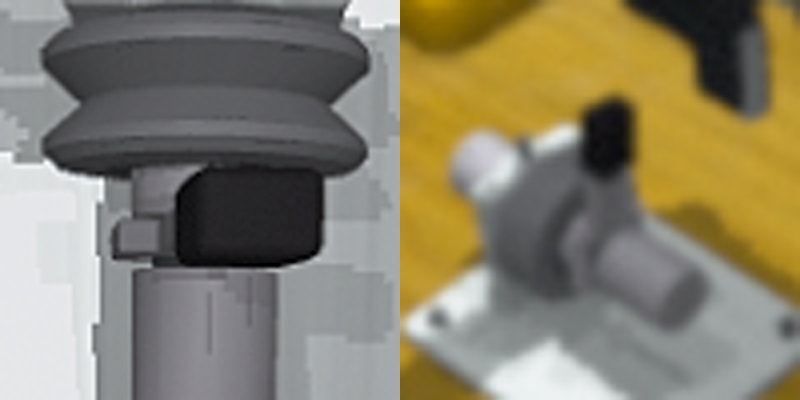

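The clip is now still: its offset from the axle hasn't changed in over a second. It's seated in the groove, and the roll about the axle isn't judged.

```bash
python3 -c "
from rig import r
print(r.sign_off())"
```

```text
the job is handed in; nothing more can be done
None
```

I pushed the pulley home, snapped the clip into the groove, let go of it, and handed the job in at about 21 s. The clip is rolled slightly about the axle, which isn't judged, and the hand-in returned no verdict.

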